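# Unpack battery cells from their carton into a module frame

### The job

Fold both flaps of the cardboard carton right back, clearly past upright, then take out all the blue battery cells in it and stand each one fully down in a pocket of its own in the green module frame. Then fold both flaps shut again on the empty carton. Leave the other things on the bench where they are.

Things in the scene. Friction and masses are not known exactly. Their poses are not given: they have to be found in the camera images.
- carton: Brown cardboard carton, fixed: 160 (its x) by 240 (its y) by 106 mm high outside, walls and floor 5 mm; two flaps close its top. Origin: centre of underside, z up. Partitions up to 50 mm above the bench make five bays in a row along its y, centred at y = -80, -40, 0, 40, 80 mm, one cell in each; about 45 mm is free for fingers beside each narrow side of a cell.
- flap_a (a joint): Angle of the cardboard flap hinged on the carton's +y end wall: 0 = lying shut on the carton, 1.57 = upright, 2.3 = its stop, leaning outwards over the carton's +y side. The crease is stiff (0.09 N m): the flap stays where it is left.
- flap_a_hinge (a point): Middle of the hinge line of flap a, which runs along the carton's x axis (at y = +118 mm, z = 106 mm in the carton's frame). The flap is 158 mm wide along the hinge, 116 mm from hinge to free edge and 5 mm thick.
- flap_a_tab (a point): Grip point in the orange pull tab standing up from flap a's outer face: tab 30 mm wide along the hinge line, 12 mm thick, 40 mm tall. Point: tab's middle, 98 mm from the hinge along the flap (-y when shut), 33 mm off the flap's underside (28 mm off its outer face, 12 mm below the tab's top). Pinched across the 30 mm the tab pivots between the pads as the flap swings, so the tool need not tilt.
- flap_b (a joint): Angle of the cardboard flap hinged on the carton's -y end wall: 0 = lying shut on the carton, 1.57 = upright, 2.3 = its stop, leaning outwards over the carton's -y side. The crease is stiff (0.09 N m): the flap stays where it is left.
- flap_b_hinge (a point): Middle of the hinge line of flap b, which runs along the carton's x axis (at y = -118 mm, z = 106 mm in the carton's frame). The flap is 158 mm wide along the hinge, 116 mm from hinge to free edge and 5 mm thick.
- flap_b_tab (a point): Grip point in the orange pull tab standing up from flap b's outer face: tab 30 mm wide along the hinge line, 12 mm thick, 40 mm tall. Point: tab's middle, 98 mm from the hinge along the flap (+y when shut), 33 mm off the flap's underside (28 mm off its outer face, 12 mm below the tab's top). Pinched across the 30 mm the tab pivots between the pads as the flap swings, so the tool need not tilt.
- cell0: Blue prismatic battery cell, 56 mm (its x) by 30 mm (its y) by 90 mm tall, with two metal terminals 6 mm high on top and a black band at the foot, about 280 g. Origin: centre of underside, z up. Starts upright in a bay of the carton, its 30 mm side along the row, its underside 5 mm above the bench. May be absent (None from the start).
- cell1: Blue prismatic battery cell, 56 mm (its x) by 30 mm (its y) by 90 mm tall, with two metal terminals 6 mm high on top and a black band at the foot, about 280 g. Origin: centre of underside, z up. Starts upright in a bay of the carton, its 30 mm side along the row, its underside 5 mm above the bench. May be absent (None from the start).
- cell2: Blue prismatic battery cell, 56 mm (its x) by 30 mm (its y) by 90 mm tall, with two metal terminals 6 mm high on top and a black band at the foot, about 280 g. Origin: centre of underside, z up. Starts upright in a bay of the carton, its 30 mm side along the row, its underside 5 mm above the bench. May be absent (None from the start).
- cell3: Blue prismatic battery cell, 56 mm (its x) by 30 mm (its y) by 90 mm tall, with two metal terminals 6 mm high on top and a black band at the foot, about 280 g. Origin: centre of underside, z up. Starts upright in a bay of the carton, its 30 mm side along the row, its underside 5 mm above the bench. May be absent (None from the start).
- cell4: Blue prismatic battery cell, 56 mm (its x) by 30 mm (its y) by 90 mm tall, with two metal terminals 6 mm high on top and a black band at the foot, about 280 g. Origin: centre of underside, z up. Starts upright in a bay of the carton, its 30 mm side along the row, its underside 5 mm above the bench. May be absent (None from the start).
- frame: Lime-green module frame, loose, 1.2 kg: 82 mm (its x) by 236 mm (its y) by 50 mm high. Origin: centre of its underside; z up. Five pockets in a row along its y, centred at y = -88, -44, 0, 44, 88 mm, each 62 mm (x) by 36 mm (y) and 42 mm deep: a seated cell stands upright with its underside 8 mm above the frame's, its 56 mm side along the frame's x; either way round is right.
- coil_unit: Bystander, loose, not part of the job: lime-green coil block with copper windings and a small circuit board, 50 x 120 x 40 mm. Origin: at its underside.
- multimeter: Bystander, loose, not part of the job: yellow multimeter lying flat, 150 x 75 x 35 mm. Origin: at its underside.
- tape_roll: Bystander, loose, not part of the job: roll of amber tape lying flat, 70 mm across, 22 mm high. Origin: at its underside.
- screwdriver: Bystander, loose, not part of the job: screwdriver lying on the bench between carton and frame, about 200 mm long. Origin: at its underside.
- standoff_cup: Bystander, loose, not part of the job: white ceramic cup, 70 mm across, 70 mm high. Origin: at its underside.
- busbar_lug: Bystander, loose, not part of the job: red-sleeved aluminium cable lug, 125 mm long, lying flat. Origin: at its underside.

How it is judged:
By the outcome, as a careful person would: the job done as asked, in the order asked, and still so for the second after the job is handed in, with the robot touching nothing.
Of cell0, cell1, cell2, cell3, cell4 only 3 to 5 are there at a start; the rules pass over those that are not, and their reading is None.
At some moment in a run one of frame may be knocked a few centimetres aside while the robot is not near it.
It also fails if it takes over 210 s, if anything falls off the work surface, if the arm or the gripper's body presses on something with over 40 N, if the wrist force passes 120 N, or if a joint passes its speed limit or range.

### The arm

A 6-joint arm with a two-finger parallel gripper is mounted at the origin on the work surface. World frame = base frame: x ahead of the robot, y to its left, z up, the work surface at z = 0. Lengths are in m, angles in rad, forces in N, time in s.
With the tool pointing down it reaches from about 0.3 to 0.875 m from the base axis. Payload 6.4 kg.
Tool frame: the origin (TCP) lies midway between the tips of the shut fingers; the grasp point (between the pads) lies arm.grip_depth behind it (arm.grip_depth is the distance from the TCP to the grasp point, in m); z points along the fingers, y is the line along which they close (so a half turn about z gives the same grasp; the last joint's range is limited). The gripper opens to 88 mm and grips with 3 to 60 N. Pads are 18 mm wide; open, the fingers measure 123 mm over their backs; the gripper's body (75 mm by 187 mm) begins 45 mm behind the grasp point.
Start: joints at [-1.536, 0.181, 1.607, -0, 1.354, -0.206], TCP at [0.137, -0.558, 0.239] pointing down, gripper open.
Joint ranges: [-2.99, 2.99], [-0.89, 2.07], [0.3, 2.58], [-1.14, 4.28], [0, 2.63], [-3.12, 3.12]. Speed limits (rad/s): [2.57, 2.57, 3.01, 3.14, 3.14, 3.14].

### API

Orientations are given as a unit quaternion [x, y, z, w].
In Python, from rig import arm gives the robot as it stands. The module is installed in compiled form; this text tells all that it offers.
- The arm moves only by the tool servo_tool, never from a script. Its argument "plan" is one flat list of numbers, 5 for each row, row after row: the shift along the tool's x, y, z as a fraction of full scale, then the turn about the tool's z as a fraction of full scale, then the opening, from -1 (shut) to 1 (fully open). In form: [dx, dy, dz, yaw, grip, dx, dy, dz, yaw, grip, ...]. A call has 1 to 12 rows; each row shifts and turns the commanded pose from where the row before left it, along the tool's axes as they then stand; what a row does not reach is not made up. Full scale, the value 1, is 0.2 m for a shift and 360 degrees for a turn. A row lasts 1/8 s, in which the tool goes at most 62.5 mm and 10.7 degrees, less where a joint would pass 70% of its speed; a pose out of reach is approached as far as the arm can. A call with a number of a shift or a turn outside -1 to 1 is refused whole. A call with a gripper value outside its range is refused whole. The fingers move at their own pace and stop on an object; "grip_force" is the grip in N (left out, the last holds). Time passes only in rows, so rows that do not move let the fingers close. It gives the time, the measured TCP pose, the force, the opening and the grip force at its end, in the units of the state.
- arm.get_obs(): the state, without advancing time (a new reading comes with each control period).
- arm.snapshot(name): name is "scene" or "top" or "wrist"; returns the picture (384x512x3 uint8, red, green, blue); there is no depth.
- arm.camera_model(name): a dict with "K" (3x3 intrinsics, pixels), "camera_from_world" (4x4, takes a point from world to camera coordinates). Camera axes: x right, y down, z forward; pixel columns grow to the right and rows downward; lengths in m; the calibration is good to about 2 mm. A picture is of the moment at which its call begins: read the wrist's pose just before it. camera_model takes no time and is no camera call; for the wrist camera it gives the pose at the moment of the call.
- arm.hand_in(): hands the job in; it is judged then, once.
The state is a dict: "time_s": time; "joints": joint angles; "qvel": joint speeds; "joint_torque": joint torques, N m; "tool_pos": TCP position; "tool_rot": TCP orientation; "wrist_force": force on the tool from outside, world axes, zero at the start; "torque": the same for the moment, N m; "gripper_width": finger opening in m; "grip_force": force on a finger pad.
Only numpy, scipy, OpenCV 4.12 (cv2) and the standard library are available. Lean on these libraries where they do the work, as an engineer would, in place of code of your own. Each camera call takes 0.05 s, during which the arm holds its last target. There are 200 camera calls.

## Working session

There is one attempt and no reset: what is moved stays moved. The work goes in short steps, Python scripts to look and compute and a tool call to move; the robot and the scene stay as the last step left them, time stands still between calls to the robot, and variables do not carry over. Pictures are saved under pics/ and viewed, at most 14 in all, crops included, and the job is handed in when it is done.

Besides the shell and the picture viewer there is one more tool, called after ">>>" in YAML: its name, and indented under it one key for each argument. servo_tool: Moves the arm, as the interface text tells. Its arguments: {"type":"object","properties":{"plan":{"type":"array","items":{"type":"number","minimum":-1,"maximum":1}},"grip_force":{"type":"number"}},"required":["plan"]}

```bash
mkdir -p pics; python3 - <<'E'
from rig import arm
import cv2
o=arm.get_obs();print({k:o[k] for k in('time_s','tool_pos','tool_rot','gripper_width')},arm.grip_depth)
for n in('scene','top'):
    im=arm.snapshot(n);cv2.imwrite(f'pics/{n}0.png',im[:,:,::-1]);m=arm.camera_model(n);print(n,m['K'].tolist(),m['camera_from_world'].round(4).tolist())
E
```

```text
{'time_s': 0.0, 'tool_pos': array([ 0.13712783, -0.55788541,  0.23784176]), 'tool_rot': array([ 9.92760534e-01,  1.20107503e-01,  7.41769542e-05, -8.39218693e-04]), 'gripper_width': 0.08831698021756666} 0.0187
scene [[489.23752723178995, 0.0, 251.43845522124693], [0.0, 489.23752723178995, 189.84405282827305], [0.0, 0.0, 1.0]] [[-0.5563, 0.8308, 0.0195, 0.3254], [0.4595, 0.3271, -0.8258, -0.181], [-0.6924, -0.4504, -0.5637, 1.8075], [0.0, 0.0, 0.0, 1.0]]
top [[456.46018296804755, 0.0, 260.74743763916484], [0.0, 456.46018296804755, 190.97467891556738], [0.0, 0.0, 1.0]] [[-0.0252, -0.9997, 0.004, 0.0015], [-0.9884, 0.0243, -0.15, 0.6122], [0.1498, -0.0077, -0.9887, 1.0541], [0.0, 0.0, 0.0, 1.0]]
```

View pics/top0.png

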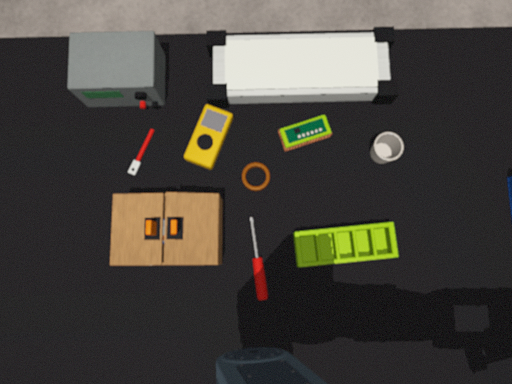

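View pics/scene0.png

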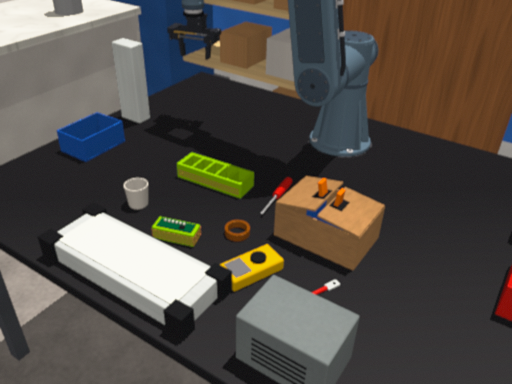

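The top view shows the carton at cols 110–221, rows 193–266, with its orange tabs at (151,228) and (174,228). The frame spans (294,232) to (398,257), with the screwdriver between the two. Both are nearly axis-aligned with the row along world y. Next I'll fit their poses using silhouettes from both cameras.

```bash
cat > h.py <<'E'
import numpy as np, cv2
from scipy.optimize import minimize
from scipy.spatial.transform import Rotation as Ro
from rig import arm
ROI={'carton':{'top':(95,180,240,280),'scene':(262,170,390,270)},'frame':{'top':(270,190,430,290),'scene':(150,140,262,205)}}
DIM={'carton':(.160,.240,0,.111),'frame':(.082,.236,0,.050)}
HSV={'carton':((8,60,40),(18,220,255)),'frame':((32,120,30),(48,255,255))}
def mask(im,what,roi):
    hsv=cv2.cvtColor(im,cv2.COLOR_RGB2HSV); m=cv2.inRange(hsv,*[np.array(v) for v in HSV[what]])
    z=np.zeros_like(m);x0,y0,x1,y1=roi;z[y0:y1,x0:x1]=m[y0:y1,x0:x1]
    z=cv2.morphologyEx(z,cv2.MORPH_OPEN,np.ones((2,2)))
    cs,_=cv2.findContours(z,cv2.RETR_EXTERNAL,cv2.CHAIN_APPROX_NONE)
    cs=[c for c in cs if cv2.contourArea(c)>60]
    return cv2.convexHull(np.vstack(cs))[:,0,:].astype(float)
def proj(m,P):
    p=(m['camera_from_world']@np.c_[P,np.ones(len(P))].T)[:3]; q=m['K']@p; return (q[:2]/q[2]).T
def box(what,s):
    a,b,z0,z1=DIM[what];P=np.array([[i*a/2,j*b/2,z] for i in(-1,1) for j in(-1,1) for z in(z0,z1)])
    c,n=np.cos(s[2]),np.sin(s[2]);return P@np.array([[c,n,0],[-n,c,0],[0,0,1]])+[s[0],s[1],0]
def fill(h):
    z=np.zeros((384*3,512*3),np.uint8);cv2.fillConvexPoly(z,np.round(((h+.5)*3-.5)*16).astype(np.int32),1,shift=4);return z
def fit(what,s0,ims):
    obs=[]
    for n,im in ims.items():
        h=mask(im,what,ROI[what][n]); 
        c=h.mean(0);h=h+.4*np.sign(h-c)
        obs.append((arm.camera_model(n),fill(h)))
    def cost(s):
        r=0
        for m,z in obs:
            f=fill(cv2.convexHull(proj(m,box(what,s)).astype(np.float32))[:,0,:]);r+=1-(f&z).sum()/(f|z).sum()
        return r/len(obs)
    sx=np.array([s0]+[np.array(s0)+d for d in np.diag([.02,.02,.1])])
    r=minimize(cost,s0,method='Nelder-Mead',options=dict(initial_simplex=sx,xatol=1e-4,fatol=1e-5));return r.x,r.fun
def shots(*n): return {k:arm.snapshot(k) for k in n}
def rows(wps,pos=None,rot=None,step=.06):
    """wps: (x,y,z,closing-axis angle or None,grip); prints rows from the current (or given) pose"""
    o=arm.get_obs();p=np.array(o['tool_pos'] if pos is None else pos);R=Ro.from_quat(o['tool_rot']);x=R.apply([0,1,0]);y=np.arctan2(x[1],x[0])
    if rot is not None:y=rot
    out=[]
    for w in wps:
        t=np.array(w[:3]);a=y if w[3] is None else w[3];d=(a-y+np.pi/2)%np.pi-np.pi/2
        n=max(1,int(np.ceil(np.linalg.norm(t-p)/step)),int(np.ceil(abs(np.degrees(d))/10)))
        for i in range(n):
            # tool down: ty=(cos y,sin y,0), tz=-z, tx=ty x tz
            ty=np.array([np.cos(y),np.sin(y),0]);tz=np.array([0,0,-1]);tx=np.cross(ty,tz);v=(t-p)/(n-i)/.2
            r=np.round([v@tx,v@ty,v@tz,-d/n/(2*np.pi),w[4]],3)
            p=p+.2*(r[0]*tx+r[1]*ty+r[2]*tz);y+=-r[3]*2*np.pi;out.append(r)
    for i in range(0,len(out),12):print(f'[{min(12,len(out)-i)}]',', '.join('%g'%(v+0) for r in out[i:i+12] for v in r))
    return p,y
E
python3 - <<'E'
from h import *
ims={k:cv2.imread(f'pics/{k}0.png')[:,:,::-1].copy() for k in('top','scene')}
for w,s in(('carton',(.38,.2,0)),('frame',(.35,-.19,.1))):
    for k in(('top',),('scene',),('top','scene')):
        r,f=fit(w,s,{n:ims[n] for n in k});print(w,k,r.round(4),round(f,3))
    for n in ims: print(n,mask(ims[n],w,ROI[w][n]).min(0),mask(ims[n],w,ROI[w][n]).max(0))
m=arm.camera_model('top')
hsv=cv2.cvtColor(ims['top'],cv2.COLOR_RGB2HSV);o=cv2.inRange(hsv,(8,200,120),(22,255,255));o[:,:130]=0;o[:,200:]=0;o[:200]=0
print(cv2.connectedComponentsWithStats(o)[2:])
E
```

```text
carton ('top',) [ 0.5204  0.2032 -0.0218] 0.055
carton ('scene',) [ 0.5299  0.2117 -0.0174] 0.086
carton ('top', 'scene') [ 0.5227  0.2051 -0.0314] 0.079
top [110. 192.] [223. 267.]
scene [274. 176.] [386. 270.]
frame ('top',) [ 0.35 -0.19  0.1 ] 1.0
frame ('scene',) [ 0.489  -0.2018  0.0854] 0.11
frame ('top', 'scene') [ 0.4795 -0.2113  0.0851] 0.117
top [294. 222.] [399. 268.]
scene [177. 153.] [255. 199.]
(array([[     0,      0,    512,    384, 196414],
       [   170,    219,      7,     16,     92],
       [   145,    220,     10,     15,    102]], dtype=int32), array([[255.59380187, 191.46501268],
       [173.42391304, 226.51086957],
       [148.90196078, 227.29411765]]))
```

```bash
python3 - <<'E'
from h import *
ims={k:cv2.imread(f'pics/{k}0.png')[:,:,::-1].copy() for k in('top','scene')}
print(fit('frame',(.47,-.2,.085),{'top':ims['top']}))
S=3
def show(n,r,ss):
    x0,y0,x1,y1=r;im=cv2.resize(ims[n][y0:y1,x0:x1],None,fx=S,fy=S,interpolation=cv2.INTER_NEAREST)
    im=np.clip(im.astype(float)*1.6,0,255).astype(np.uint8)
    for w,s in ss:
        P=box(w,s);q=(proj(arm.camera_model(n),P)-[x0,y0]+.5)*S
        for i in range(8):
            for j in(1,2,4):
                if not i&j:cv2.line(im,tuple(q[i].astype(int)),tuple(q[i|j].astype(int)),(255,0,255),1)
    return im
c=('carton',(.5204,.2032,-.0218));f=('frame',(.475,-.205,.085))
a=[show('top',(100,185,230,275),[c]),show('top',(280,205,410,275),[f]),show('scene',(265,165,395,275),[c]),show('scene',(165,140,295,210),[f])]
L=np.vstack(a[:2]);Rr=np.vstack(a[2:]);h=max(len(L),len(Rr))
out=np.hstack([np.pad(v,((0,h-len(v)),(0,0),(0,0))) for v in(L,Rr)]);cv2.imwrite('pics/ov.png',out[:,:,::-1]);print(out.shape)
E
```

```text
(array([ 0.47783141, -0.21493673,  0.07297686]), np.float64(0.10673909446864827))
(540, 780, 3)
```

View pics/ov.png

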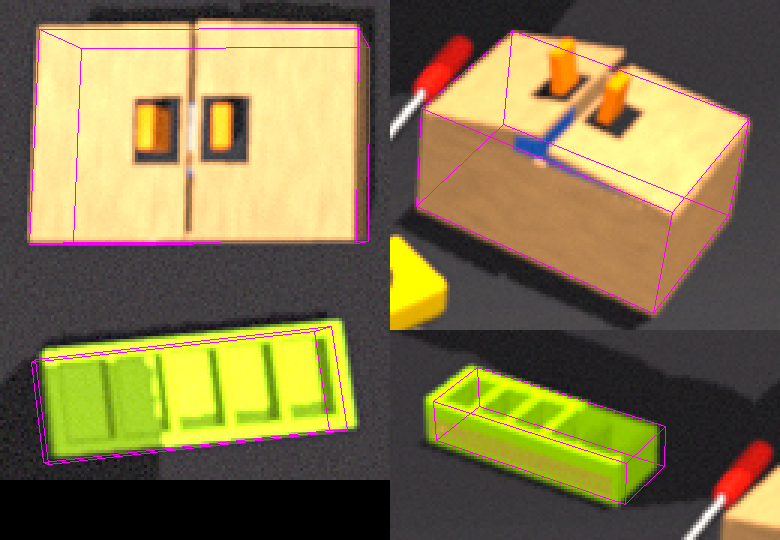

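The flaps are slightly ajar: the scene view shows a blue cell through the gap between them. I'll triangulate the tab tops to get their angles, and refine the frame from its corners.

```bash
python3 - <<'E'
from h import *
from scipy.optimize import least_squares
M={n:arm.camera_model(n) for n in('top','scene')}
def tri(a,b): return least_squares(lambda X:np.r_[proj(M['top'],X[None])[0]-a,proj(M['scene'],X[None])[0]-b],[.5,.2,.15])
for a,b in(((148.7,227.3),(341.7,190.3)),((173.7,227),(322.7,179.3))):
    r=tri(np.array(a),np.array(b));print('tab',r.x.round(4),r.cost)
# frame corners: (i,j,top?) pixel
T=[((-1,-1,1),(399,257.7)),((-1,1,1),(297.3,267.7))]
P=lambda c:((c[0]-390)/3+165,(c[1]-330)/3+140)
S=[((-1,-1,1),P((472,367))),((1,-1,0),P((427,438))),((1,1,0),P((620,505))),((-1,1,1),P((663,429)))]
T+=[((1,1,0),(294.5,232))] if 0 else []
def res(s,which=('top','scene')):
    B=lambda k:box('frame',s)[(k[0]>0)*4+(k[1]>0)*2+k[2]]
    r=[]
    if 'top' in which:r+=[proj(M['top'],B(k)[None])[0]-p for k,p in T]
    if 'scene' in which:r+=[proj(M['scene'],B(k)[None])[0]-p for k,p in S]
    return np.ravel(r)
for w in(('top',),('scene',),('top','scene')):
    r=least_squares(res,(.48,-.21,.085),args=(w,));print(w,r.x.round(4),r.fun.round(1))
E
```

```text
tab [0.5216 0.2291 0.1602] 0.7579856277341381
tab [0.5202 0.1733 0.1721] 0.4401908662926628
('top',) [ 0.477  -0.2119  0.0708] [-1.   0.1  1.  -0.1]
('scene',) [ 0.4801 -0.2064  0.0775] [ 0.1  0.2  1.2  0.8 -0.2  0.1 -1.1 -0.7]
('top', 'scene') [ 0.4773 -0.2099  0.0762] [-1.8 -0.3  0.3  0.  -0.1 -0.5  1.   0.  -0.7 -0.7 -1.6 -1.4]
```

```bash
cat >> h.py <<'E'
C=np.array([.5204,.2032,-.0218]);GD=.0187
def cw(x,y,z,s=C):
    c,n=np.cos(s[2]),np.sin(s[2]);return (s[0]+c*x-n*y,s[1]+n*x+c*y,z)
def tab(side,th):  # TCP world for flap on side (+1/-1)
    a=np.arctan2(33,98)+th;r=.1034;return cw(0,side*(.118-r*np.cos(a)),.106+r*np.sin(a)-GD)
def arc(side,t0,t1,n,g): return [(*tab(side,t),C[2],g) for t in np.linspace(t0,t1,n+1)[1:]]
E
python3 - <<'E'
from h import *
t=tab(-1,.21);print(t)
p,y=rows([(t[0],t[1],.25,C[2],1),(*t,C[2],1)])
print('arc');rows([(*t,C[2],-1)]*2+arc(-1,.21,2.1,10,-1),p,y)
E
```

```text
(np.float64(0.5197670187351942), np.float64(0.17416876197446512), np.float64(0.14000054148624452))
[12] 0.195, -0.221, -0.004, -0.015, 1, 0.215, -0.202, -0.004, -0.015, 1, 0.233, -0.181, -0.004, -0.015, 1, 0.249, -0.158, -0.004, -0.015, 1, 0.263, -0.134, -0.004, -0.015, 1, 0.274, -0.109, -0.004, -0.015, 1, 0.283, -0.082, -0.005, -0.015, 1, 0.29, -0.055, -0.004, -0.015, 1, 0.294, -0.028, -0.005, -0.015, 1, 0.295, 0, -0.004, -0.015, 1, 0.294, 0.028, -0.005, -0.015, 1, 0.29, 0.055, -0.004, -0.015, 1
[4] 0.283, 0.082, -0.005, -0.015, 1, 0.275, 0.109, -0.004, -0.015, 1, 0, 0, 0.275, 0.001, 1, 0, 0, 0.275, 0.001, 1
arc
[12] 0, 0, 0, 0, -1, 0, 0, 0, 0, -1, -0.058, 0, -0.079, 0, -1, -0.071, 0, -0.067, 0, -1, -0.082, 0, -0.052, 0, -1, -0.091, 0, -0.036, 0, -1, -0.096, 0, -0.018, 0, -1, -0.098, 0, 0.001, 0, -1, -0.096, 0, 0.018, 0, -1, -0.09, 0, 0.037, 0, -1, -0.082, 0.001, 0.052, 0, -1, -0.071, 0, 0.067, 0, -1
```

>>> servo_tool:
  plan: [0.195,-0.221,-0.004,-0.015,1,0.215,-0.202,-0.004,-0.015,1,0.233,-0.181,-0.004,-0.015,1,0.249,-0.158,-0.004,-0.015,1,0.263,-0.134,-0.004,-0.015,1,0.274,-0.109,-0.004,-0.015,1,0.283,-0.082,-0.005,-0.015,1,0.29,-0.055,-0.004,-0.015,1,0.294,-0.028,-0.005,-0.015,1,0.295,0,-0.004,-0.015,1,0.294,0.028,-0.005,-0.015,1,0.29,0.055,-0.004,-0.015,1]
  grip_force: 20

```text
time_s: 1.6
tool_pos: [0.4656, 0.0712, 0.2489]
tool_rot: [0.773, 0.635, -0.0, 0.0]
wrist_force: [0.4, -0.9, 0.3]
gripper_width: 0.0885
grip_force: 0.0
```

>>> servo_tool:
  plan: [0.283,0.082,-0.005,-0.015,1,0.275,0.109,-0.004,-0.015,1,0,0,0,0,1,0,0,0,0,1]

```text
time_s: 2.1
tool_pos: [0.5192, 0.1737, 0.25]
tool_rot: [0.711, 0.703, -0.001, -0.0]
wrist_force: [0.0, -1.0, -0.3]
gripper_width: 0.0881
grip_force: 0.0
```

```bash
python3 - <<'E'
from h import *
im=arm.snapshot('wrist');cv2.imwrite('pics/w1.png',im[:,:,::-1]);m=arm.camera_model('wrist');print(m['K'].tolist(),m['camera_from_world'].round(3).tolist())
t=tab(-1,.21)
print(proj(m,np.array([np.add(t,(0,0,.0307))])),proj(m,np.array([np.add(tab(1,.1),(0,0,.0307))])))
p,y=rows([(*t,C[2],1)],step=.04)
E
```

```text
[[295.7253336104013, 0.0, 252.7640823389458], [0.0, 295.7253336104013, 192.27399648316708], [0.0, 0.0, 1.0]] [[1.0, -0.011, -0.002, -0.516], [-0.01, -0.953, 0.303, 0.126], [-0.005, -0.303, -0.953, 0.456], [0.0, 0.0, 0.0, 1.0]]
[[254.59604947 200.2887759 ]] [[255.41918768 132.37495453]]
[3] 0.002, 0.001, 0.184, 0.001, 1, 0.002, 0.001, 0.184, 0.001, 1, 0.001, 0, 0.183, 0.001, 1
```

View pics/w1.png

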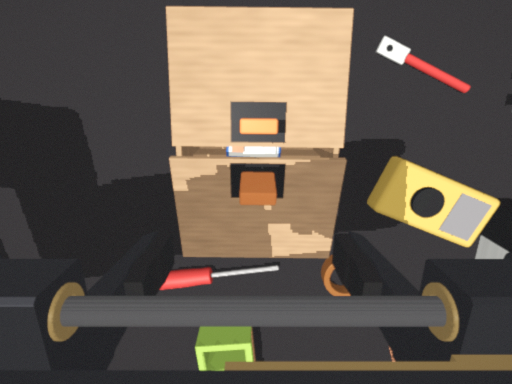

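The wrist view shows the near tab at about (258,190) and the far one at (259,126). Both are within 3 mm of the prediction, so I'll descend, grip the near tab and swing that flap.

>>> servo_tool:
  plan: [0.002,0.005,0.184,0.001,1,0.002,0.005,0.184,0.001,1,0.001,0.005,0.183,0.001,1,0,0,0,0,1,0,0,0,0,-1,0,0,0,0,-1,0,0,0,0,-1,0,0,0,0,-1]

```text
time_s: 3.15
tool_pos: [0.5232, 0.1748, 0.1412]
tool_rot: [0.717, 0.697, 0.0, 0.0]
wrist_force: [-0.2, -0.1, -0.5]
gripper_width: 0.0504
grip_force: 0.0
```

>>> servo_tool:
  plan: [0,0,0,0,-1,0,0,0,0,-1,-0.058,0,-0.079,0,-1,-0.071,0,-0.067,0,-1]

```text
time_s: 3.65
tool_pos: [0.5223, 0.1494, 0.1705]
tool_rot: [0.717, 0.697, 0.001, -0.0]
wrist_force: [2.8, 1.8, -2.6]
gripper_width: 0.0302
grip_force: 20.0
```

>>> servo_tool:
  plan: [-0.082,0,-0.052,0,-1,-0.091,0,-0.036,0,-1,-0.096,0,-0.018,0,-1,-0.098,0,0.001,0,-1,-0.096,0,0.018,0,-1,-0.09,0,0.037,0,-1,-0.082,0.001,0.052,0,-1,-0.071,0,0.067,0,-1,0,0,0,0,-1]

```text
time_s: 4.78
tool_pos: [0.5192, 0.0062, 0.1551]
tool_rot: [0.718, 0.696, 0.001, 0.001]
wrist_force: [10.3, 4.9, -3.4]
gripper_width: 0.0295
grip_force: 20.0
```

```bash
sed -i 's/C=np.array(\[.5204,/C=np.array([.5225,/' h.py; python3 - <<'E'
from h import *
o=arm.get_obs()['tool_pos']; t=tab(1,.1)
p,y=rows([(*o,None,1)]*3+[(o[0],o[1]-.006,o[2],None,1),(o[0],o[1]-.006,.27,C[2],1),(t[0],t[1],.25,C[2],1),(*t,C[2],1)])
print('arc');rows([(*t,C[2],-1)]*6+arc(1,.1,2.1,10,-1),p,y)
E
```

```text
[12] 0, 0, 0, 0, 1, 0, 0, 0, 0, 1, 0, 0, 0, 0, 1, -0.03, 0.001, 0, 0, 1, 0, 0, -0.287, -0.001, 1, 0, 0, -0.288, -0.001, 1, 0.284, -0.001, 0.025, 0, 1, 0.283, -0.001, 0.025, 0, 1, 0.284, 0, 0.025, 0, 1, 0.283, -0.001, 0.025, 0, 1, 0, 0, 0.2, 0, 1, 0, 0, 0.2, 0, 1
[1] 0, 0, 0.201, 0, 1
arc
[12] 0, 0, 0, 0, -1, 0, 0, 0, 0, -1, 0, 0, 0, 0, -1, 0, 0, 0, 0, -1, 0, 0, 0, 0, -1, 0, 0, 0, 0, -1, 0.052, 0.001, -0.09, 0, -1, 0.068, 0, -0.077, 0, -1, 0.083, 0, -0.062, 0, -1, 0.093, 0, -0.045, 0, -1, 0.1, 0.001, -0.025, 0, -1, 0.103, 0, -0.004, 0, -1
[4] 0.102, 0, 0.015, 0, -1, 0.097, 0, 0.036, 0, -1, 0.088, 0.001, 0.055, 0, -1, 0.075, 0, 0.07, 0, -1
```

>>> servo_tool:
  plan: [0,0,0,0,1,0,0,0,0,1,0,0,0,0,1,-0.03,0.001,0,0,1,0,0,-0.287,-0.001,1,0,0,-0.288,-0.001,1,0.284,-0.001,0.025,0,1,0.283,-0.001,0.025,0,1,0.284,0,0.025,0,1,0.283,-0.001,0.025,0,1,0,0,0.2,0,1,0,0,0.2,0,1]

```text
time_s: 6.28
tool_pos: [0.5215, 0.2294, 0.1703]
tool_rot: [0.712, 0.702, 0.0, 0.0]
wrist_force: [0.2, -0.4, -0.1]
gripper_width: 0.0883
grip_force: 0.0
```

>>> servo_tool:
  plan: [0,0,0.201,0,1,0,0,0,0,1,0,0,0,0,-1,0,0,0,0,-1,0,0,0,0,-1,0,0,0,0,-1,0,0,0,0,-1,0,0,0,0,-1]

```text
time_s: 7.28
tool_pos: [0.5237, 0.2287, 0.1315]
tool_rot: [0.713, 0.701, 0.002, 0.002]
wrist_force: [13.3, 1.2, -2.9]
gripper_width: 0.0303
grip_force: 6.6
```

>>> servo_tool:
  plan: [0.052,0.001,-0.09,0,-1,0.068,0,-0.077,0,-1,0.083,0,-0.062,0,-1,0.093,0,-0.045,0,-1,0.1,0.001,-0.025,0,-1,0.103,0,-0.004,0,-1,0.102,0,0.015,0,-1,0.097,0,0.036,0,-1,0.088,0.001,0.055,0,-1,0.075,0,0.07,0,-1,0,0,0,0,-1,0,0,0,0,-1]

```text
time_s: 8.78
tool_pos: [0.5276, 0.4018, 0.1571]
tool_rot: [0.713, 0.701, 0.003, 0.001]
wrist_force: [8.8, 2.9, 0.7]
gripper_width: 0.0298
grip_force: 20.0
```

>>> servo_tool:
  plan: [0,0,0,0,1,0,0,0,0,1,0,0,0,0,1,0.03,0,0,0,1,0,0,-0.288,0,1,0,0,-0.288,0,1,0,0,-0.288,0,1,-0.3,0,0,0,1,-0.3,0,0,0,1,-0.3,0,0,0,1,0,0,0,0,1,0,0,0,0,1]

```text
time_s: 10.28
tool_pos: [0.5221, 0.227, 0.3292]
tool_rot: [0.713, 0.701, 0.0, -0.0]
wrist_force: [-0.4, -0.3, -0.6]
gripper_width: 0.0882
grip_force: 0.0
```

```bash
python3 - <<'E'
from h import *
print(arm.get_obs()['tool_pos'])
m=arm.camera_model('wrist')
im=arm.snapshot('wrist');cv2.imwrite('pics/w2.png',im[:,:,::-1]);np.savez('w2.npz',K=m['K'],E=m['camera_from_world'])
E
```

```text
[0.52207473 0.22702177 0.32919106]
```

View pics/w2.png

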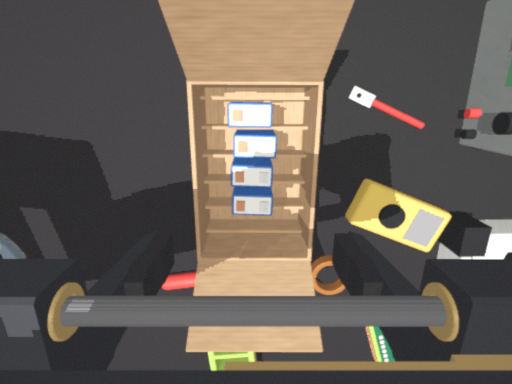

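Both flaps are folded back. The carton holds four cells, at rows 115, 144, 172 and 201, and the nearest bay (about row 230) is empty. Next I'll measure the cell tops.

```bash
cat >> h.py <<'E'
def unproj(K,E,uv,z):
    d=E[:3,:3].T@np.linalg.inv(K)@np.c_[uv,np.ones(len(uv))].T;c=-E[:3,:3].T@E[:3,3];return (c[:,None]+d*((z-c[2])/d[2])).T
def tocar(P): 
    c,n=np.cos(C[2]),np.sin(C[2]);d=P[:,:2]-C[:2];return d@np.array([[c,-n],[n,c]])
E
python3 - <<'E'
from h import *
d=np.load('w2.npz');m={'K':d['K'],'camera_from_world':d['E']}
im=cv2.imread('pics/w2.png')
for y in(-80,-40,0,40,80):print(y,proj(m,np.array([cw(sx*.028,y/1000+sy*.015,.095) for sx,sy in((-1,1),(1,-1))])).round(1).tolist())
print('rim',proj(m,np.array([cw(-.075,.115,.106),cw(.075,.115,.106),cw(-.075,-.115,.106),cw(.075,-.115,.106)])).round(1).tolist())
hsv=cv2.cvtColor(im,cv2.COLOR_BGR2HSV);b=cv2.inRange(hsv,(105,100,40),(130,255,255));b[:,:200]=0;b[:,310:]=0;b[250:]=0
for r0,r1 in((98,129),(129,158),(158,187),(187,220)):
    ys,xs=np.nonzero(b[r0:r1]);print(r0+ys.min(),r0+ys.max(),xs.min(),xs.max(), tocar(unproj(d['K'],d['E'],np.array([[xs.min()-.5,r0+ys.min()-.5],[xs.max()+.5,r0+ys.min()-.5]]),.095)).round(4).tolist())
S=4;o=cv2.resize(im[70:265,180:330],None,fx=S,fy=S,interpolation=cv2.INTER_CUBIC)[:600];cv2.imwrite('pics/w2c.png',o)
E
```

```text
-80 [[233.7, 224.8], [273.3, 244.3]]
-40 [[233.3, 197.6], [274.0, 218.3]]
0 [[232.8, 168.8], [274.8, 190.8]]
40 [[232.4, 138.0], [275.7, 161.5]]
80 [[231.8, 105.3], [276.6, 130.3]]
rim [[191.0, 87.6], [318.5, 88.3], [200.4, 260.4], [306.7, 260.9]]
102 126 228 271 [[-0.0333, 0.0995], [0.0208, 0.0997]]
130 157 233 276 [[-0.0276, 0.0657], [0.0279, 0.066]]
158 186 231 272 [[-0.0308, 0.0299], [0.0237, 0.0302]]
187 213 232 272 [[-0.0302, -0.0093], [0.0247, -0.009]]
```

View pics/w2c.png

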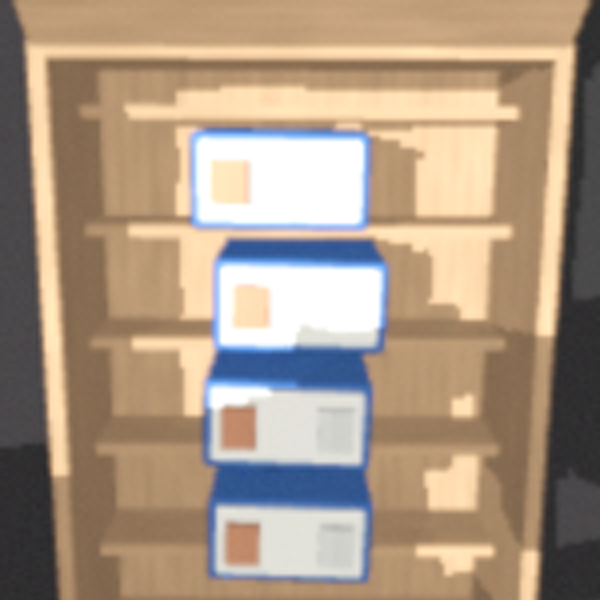

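```bash
python3 - <<'E'
from h import *
d=np.load('w2.npz')
for nm,x0,x1,r0,r1 in(('A',192,368,131,227),('B',216,386,262,352),('C',206,369,383,467),('D',211,369,498,580)):
    uv=np.array([[(x0+x1)/2/4+180-.4,r/4+70-.4] for r in(r0,r1)]+[[x/4+180-.4,(r0+r1)/8+70-.4] for x in (x0,x1)]);P=tocar(unproj(d['K'],d['E'],uv,.095))
    c=P[:2].mean(0);print(nm,c.round(4),'h',(P[0]-P[1])[1].round(4),'w',(P[3]-P[2])[0].round(4),np.round(cw(*c,0),4))
for n,(u,v) in {'tl':(48,60),'tr':(552,60)}.items():print(n,tocar(unproj(d['K'],d['E'],np.array([[u/4+179.6,v/4+69.6]]),.106)))
E
```

```text
A [-0.0061  0.0841] h 0.0289 w 0.0547 [0.5182 0.2875 0.    ]
B [0.0007 0.0444] h 0.0289 w 0.0546 [0.5242 0.2476 0.    ]
C [-0.0035  0.0054] h 0.0287 w 0.0539 [0.5191 0.2086 0.    ]
D [-0.0025 -0.0347] h 0.0297 w 0.0539 [0.5193 0.1685 0.    ]
tl [[-0.07405969  0.11830056]]
tr [[0.07369246 0.11903875]]
```

```bash
python3 - <<'E'
from h import *
rows([(.478,-.19,.329,.076,1)])
E
```

```text
[7] -0.299, -0.027, 0, -0.002, 1, -0.298, -0.03, 0, -0.002, 1, -0.298, -0.034, 0, -0.002, 1, -0.298, -0.038, 0, -0.002, 1, -0.297, -0.041, 0, -0.002, 1, -0.296, -0.045, 0, -0.002, 1, -0.296, -0.05, 0, -0.002, 1
```

>>> servo_tool:
  plan: [-0.299,-0.027,0,-0.002,1,-0.298,-0.03,0,-0.002,1,-0.298,-0.034,0,-0.002,1,-0.298,-0.038,0,-0.002,1,-0.297,-0.041,0,-0.002,1,-0.296,-0.045,0,-0.002,1,-0.296,-0.05,0,-0.002,1,0,0,0,0,1,0,0,0,0,1]

```text
time_s: 11.45
tool_pos: [0.4783, -0.1897, 0.3287]
tool_rot: [0.681, 0.732, 0.0, -0.0]
wrist_force: [-0.5, 0.2, 0.2]
gripper_width: 0.088
grip_force: 0.0
```

```bash
python3 - <<'E'
from h import *
print(arm.get_obs()['tool_pos'])
m=arm.camera_model('wrist')
im=arm.snapshot('wrist');cv2.imwrite('pics/w3.png',im[:,:,::-1]);np.savez('w3.npz',K=m['K'],E=m['camera_from_world'])
hsv=cv2.cvtColor(im,cv2.COLOR_RGB2HSV);b=cv2.inRange(hsv,(32,120,30),(48,255,255));print(cv2.boundingRect(b))
o=cv2.resize(im[60:255,180:330,::-1],None,fx=3,fy=3,interpolation=cv2.INTER_CUBIC);cv2.imwrite('pics/w3c.png',o)
t=arm.snapshot('top');cv2.imwrite('pics/top1.png',t[:,:,::-1])
E
```

```text
[ 0.47825039 -0.18973468  0.32867284]
(223, 84, 214, 151)
```

View pics/w3c.png

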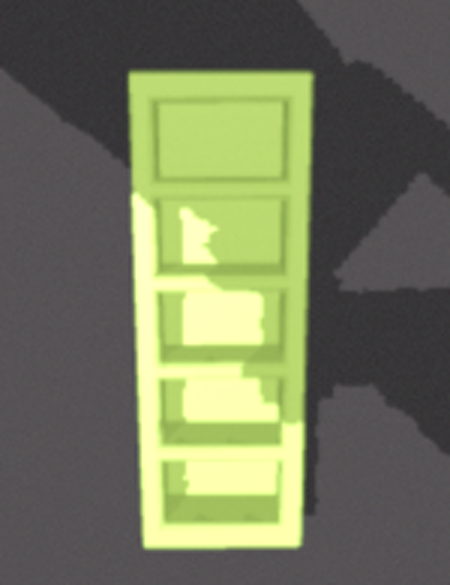

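```bash
cat >> h.py <<'E'
def topfit(K,E,uv,what='frame'):
    """rigid fit of the top-face corners (x,y sign order TL(-x,+y) TR BR BL) on its plane"""
    a,b,_,z=DIM[what];Q=np.array([[-a/2,b/2],[a/2,b/2],[a/2,-b/2],[-a/2,-b/2]]);P=unproj(K,E,np.array(uv,float),z)[:,:2]
    H=(Q-Q.mean(0)).T@(P-P.mean(0));y=np.arctan2(H[0,1]-H[1,0],H[0,0]+H[1,1]);c,n=np.cos(y),np.sin(y)
    t=P.mean(0);return np.array([*t,y]),(Q@np.array([[c,n],[-n,c]])+t-P).round(4).tolist()
E
python3 - <<'E'
from h import *
d=np.load('w3.npz')
uv=[(x/3+179.7,y/3+59.7) for x,y in((128,71),(314,71),(301,547),(143,547))]
f,r=topfit(d['K'],d['E'],uv);print(f.round(4),r)
a=cv2.imread('pics/top0.png')[:,:,::-1].copy();b=cv2.imread('pics/top1.png')[:,:,::-1].copy()
for i in(a,b):print(mask(i,'frame',ROI['frame']['top']).mean(0),cv2.minAreaRect(mask(i,'frame',ROI['frame']['top']).astype(np.float32)))
E
```

```text
[ 0.4798 -0.2092  0.0752] [[0.0008, -0.0005], [-0.0007, -0.0004], [-0.0009, 0.0005], [0.0008, 0.0004]]
[344.1875 245.4375] ((346.34991455078125, 245.03240966796875), (37.96107864379883, 103.7429428100586), 84.1604995727539)
[324.10526316 245.78947368] ((326.8663024902344, 247.1633758544922), (37.512901306152344, 64.17990112304688), 84.2894058227539)
```

```bash
cat >> h.py <<'E'
C[1]=.2072;YC=-.0218;F=np.array([.4798,-.2092,.0752])
CELL=dict(A=(.5182,.2875),B=(.5242,.2476),C=(.5191,.2086),D=(.5193,.1685))
def pick(c):
    x,y=CELL[c];print('pick');return rows([(x,y,.30,YC,1),(x,y,.10,YC,1),(x,y,.055,YC,1),(x,y,.055,YC,1)]+[(x,y,.055,YC,-1)]*5)
def place(py,p=None,y=None,f=None):
    f=F if f is None else f;print('place');h=cw(0,py,0,f)
    o=arm.get_obs()['tool_pos'] if p is None else p
    return rows([(o[0],o[1],.30,None,-1),(h[0],h[1],.30,f[2],-1),(h[0],h[1],.13,f[2],-1),(h[0],h[1],.13,f[2],-1),(h[0],h[1],.059,f[2],-1),(h[0],h[1],.059,f[2],-1)],p,y)
E
python3 - <<'E'
from h import *
p,y=pick('D');place(-.088,p,y)
E
```

```text
pick
[12] 0.253, 0.048, 0.021, 0.002, 1, 0.253, 0.045, 0.021, 0.002, 1, 0.254, 0.042, 0.02, 0.002, 1, 0.254, 0.038, 0.021, 0.002, 1, 0.254, 0.035, 0.02, 0.002, 1, 0.255, 0.032, 0.021, 0.002, 1, 0.255, 0.029, 0.02, 0.002, 1, 0, 0, 0.25, 0, 1, 0, 0, 0.25, 0, 1, 0, 0, 0.25, 0, 1, 0, 0, 0.25, 0, 1, 0, 0, 0.225, 0.001, 1
[6] 0, 0, 0, 0, 1, 0, 0, 0, 0, -1, 0, 0, 0, 0, -1, 0, 0, 0, 0, -1, 0, 0, 0, 0, -1, 0, 0, 0, 0, -1
place
[12] 0, 0, -0.245, 0, -1, 0, 0, -0.245, 0, -1, 0, 0, -0.245, 0, -1, 0, 0, -0.245, 0, -1, 0, 0, -0.245, 0, -1, -0.291, -0.015, 0, -0.002, -1, -0.291, -0.018, 0, -0.002, -1, -0.291, -0.022, 0, -0.002, -1, -0.29, -0.025, 0, -0.002, -1, -0.29, -0.029, 0, -0.002, -1, -0.29, -0.033, 0, -0.002, -1, -0.289, -0.037, 0, -0.002, -1
[8] -0.289, -0.04, 0, -0.002, -1, 0, 0, 0.283, 0, -1, 0, 0, 0.284, 0, -1, 0, 0, 0.283, 0, -1, 0, 0, 0, 0.001, -1, 0, 0, 0.178, 0, -1, 0, 0, 0.177, 0, -1, 0, 0, 0, 0, -1
```

>>> servo_tool:
  plan: [0.253,0.048,0.021,0.002,1,0.253,0.045,0.021,0.002,1,0.254,0.042,0.02,0.002,1,0.254,0.038,0.021,0.002,1,0.254,0.035,0.02,0.002,1,0.255,0.032,0.021,0.002,1,0.255,0.029,0.02,0.002,1,0,0,0.25,0,1,0,0,0.25,0,1,0,0,0,0,1]
  grip_force: 30

```text
time_s: 12.8
tool_pos: [0.5159, 0.168, 0.1964]
tool_rot: [0.712, 0.702, -0.003, -0.003]
wrist_force: [0.2, -0.2, 0.4]
gripper_width: 0.0884
grip_force: 0.0
```

>>> servo_tool:
  plan: [0,0,0.25,0,1,0,0,0.25,0,1,0,0,0.225,0.001,1,0,0,0,0,1,0,0,0,0,-1,0,0,0,0,-1,0,0,0,0,-1,0,0,0,0,-1,0,0,0,0,-1]

```text
time_s: 13.92
tool_pos: [0.5205, 0.1666, 0.0566]
tool_rot: [0.715, 0.699, 0.001, 0.001]
wrist_force: [-1.5, -0.8, 7.8]
gripper_width: 0.0556
grip_force: 29.9
```

>>> servo_tool:
  plan: [0,0,-0.245,0,-1,0,0,-0.245,0,-1,0,0,-0.245,0,-1,0,0,-0.245,0,-1,0,0,-0.245,0,-1,0,0,0,0,-1]

```text
time_s: 14.68
tool_pos: [0.5215, 0.1667, 0.3046]
tool_rot: [0.715, 0.699, 0.003, 0.003]
wrist_force: [-1.0, -0.5, -3.2]
gripper_width: 0.0559
grip_force: 29.9
```

```bash
python3 - <<'E'
from h import *
o=arm.get_obs();print(o['tool_pos'],o['tool_rot'],o['wrist_force'],o['gripper_width'])
m=arm.camera_model('wrist')
im=arm.snapshot('wrist');t=arm.snapshot('top')
P=np.array(o['tool_pos']);q=proj(m,np.array([[P[0]+i*.028,P[1]+j*.015,P[2]+.04] for i,j in((-1,1),(1,1),(1,-1),(-1,-1))]));print(q.round(1).tolist())
q2=proj(m,np.array([[P[0]+i*.028,P[1]+j*.015,P[2]-.05] for i,j in((-1,1),(1,1),(1,-1),(-1,-1))]));print(q2.round(1).tolist())
im=im.copy()
for w in(q,q2):cv2.polylines(im,[w.round().astype(np.int32)],True,(255,0,255),1)
cv2.imwrite('pics/w4.png',np.hstack([im[90:384,100:420],t[150:290,250:430] if 0 else np.zeros((294,1,3),np.uint8)])[:,:,::-1])
x,_=fit('frame',F,{'top':t});print(x,mask(t,'frame',ROI['frame']['top']).mean(0))
place(-.088)
E
```

```text
[0.52148243 0.16671346 0.30457842] [0.71520332 0.69890402 0.00324806 0.00261373] [-0.991054   -0.45597924 -3.1893582 ] 0.05589409690877819
[[185.8, 266.4], [323.8, 263.1], [320.3, 323.6], [192.1, 326.7]]
[[212.8, 196.4], [293.2, 194.5], [292.4, 233.8], [215.4, 235.6]]
[ 0.47604859 -0.21425574  0.07977756] [345.6875 247.75  ]
place
[12] 0, 0, -0.004, 0, -1, -0.29, -0.014, 0, -0.002, -1, -0.29, -0.017, 0, -0.002, -1, -0.29, -0.021, 0, -0.002, -1, -0.289, -0.025, 0, -0.002, -1, -0.289, -0.028, 0, -0.002, -1, -0.288, -0.032, 0, -0.002, -1, -0.288, -0.035, 0, -0.002, -1, -0.288, -0.039, 0, -0.002, -1, 0, 0, 0.283, 0, -1, 0, 0, 0.283, 0, -1, 0, 0, 0.284, 0, -1
[4] 0, 0, 0, 0, -1, 0, 0, 0.177, 0, -1, 0, 0, 0.178, 0, -1, 0, 0, 0, 0, -1
```

View pics/w4.png

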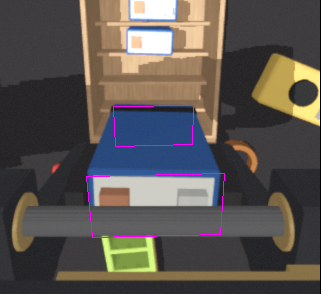

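```bash
sed -i 's/F=np.array(.*/F=np.array([.479,-.2108,.0755])/' h.py; python3 - <<'E'
from h import *
place(-.088)
print(*[np.round(cw(0,y,0,F),4) for y in(-.088,-.044,0,.044)])
E
```

```text
place
[12] 0, 0, -0.004, 0, -1, -0.291, -0.014, 0, -0.002, -1, -0.291, -0.018, 0, -0.002, -1, -0.291, -0.021, 0, -0.002, -1, -0.29, -0.025, 0, -0.002, -1, -0.29, -0.029, 0, -0.002, -1, -0.289, -0.032, 0, -0.002, -1, -0.289, -0.036, 0, -0.002, -1, -0.289, -0.04, 0, -0.002, -1, 0, 0, 0.283, 0, -1, 0, 0, 0.283, 0, -1, 0, 0, 0.284, 0, -1
[4] 0, 0, 0, 0, -1, 0, 0, 0.177, 0, -1, 0, 0, 0.178, 0, -1, 0, 0, 0, 0, -1
[ 0.4856 -0.2985  0.    ] [ 0.4823 -0.2547  0.    ] [ 0.479  -0.2108  0.    ] [ 0.4757 -0.1669  0.    ]
```

>>> servo_tool:
  plan: [-0.291,-0.014,0,-0.002,-1,-0.291,-0.018,0,-0.002,-1,-0.291,-0.021,0,-0.002,-1,-0.29,-0.025,0,-0.002,-1,-0.29,-0.029,0,-0.002,-1,-0.289,-0.032,0,-0.002,-1,-0.289,-0.036,0,-0.002,-1,-0.289,-0.04,0,-0.002,-1,0,0,0.283,0,-1,0,0,0.283,0,-1,0,0,0.284,0,-1,0,0,0,0,-1]

```text
time_s: 16.27
tool_pos: [0.4816, -0.2943, 0.1227]
tool_rot: [0.679, 0.734, 0.0, -0.008]
wrist_force: [-1.0, 0.6, -2.9]
gripper_width: 0.0557
grip_force: 29.9
```

```bash
python3 - <<'E'
from h import *
o=arm.get_obs();print(o['tool_pos'],o['tool_rot'],o['wrist_force'],o['qvel'].round(3))
im=arm.snapshot('wrist');cv2.imwrite('pics/w5.png',im[60:360,100:420,::-1])
h=cw(0,-.088,0,F);rows([(h[0],h[1],.13,F[2],-1),(h[0],h[1],.059,F[2],-1)],step=.03)
E
```

```text
[ 0.48155805 -0.29432117  0.12268363] [ 6.79289759e-01  7.33827448e-01  8.88250268e-05 -7.91780783e-03] [-0.99985911  0.58828326 -2.85725172] [ 0.005 -0.083 -0.103  0.002  0.045 -0.   ]
[4] -0.011, 0.007, -0.016, 0, -1, 0, 0, 0.118, 0, -1, 0, 0, 0.118, 0, -1, 0, 0, 0.119, 0, -1
```

View pics/w5.png

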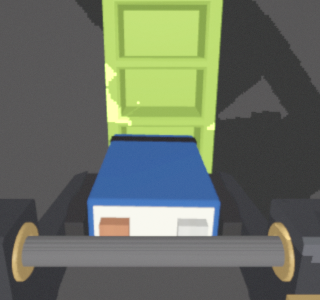

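>>> servo_tool:
  plan: [0,0,0,0,-1,0,0,0,0,-1,0,0,0,0,-1,0,0,0,0,-1]

```text
time_s: 16.82
tool_pos: [0.4865, -0.2987, 0.131]
tool_rot: [0.679, 0.734, -0.0, 0.001]
wrist_force: [-0.6, 0.9, -3.0]
gripper_width: 0.0559
grip_force: 29.9
```

```bash
python3 - <<'E'
from h import *
h=cw(0,-.088,0,F);rows([(h[0],h[1],.13,F[2],-1),(h[0],h[1],.059,F[2],-1)],step=.03)
E
```

```text
[4] 0.001, -0.004, 0.005, 0, -1, 0, 0, 0.118, 0, -1, 0, 0, 0.119, 0, -1, 0, 0, 0.118, 0, -1
```

>>> servo_tool:
  plan: [0.001,-0.004,0.005,0,-1,0,0,0.1,0,-1,0,0,0.1,0,-1,0,0,0,0,-1,0,0,0.05,0,-1,0,0,0.05,0,-1,0,0,0.055,0,-1,0,0,0,0,-1,0,0,0,0,-1,0,0,0,0,-1]

```text
time_s: 18.08
tool_pos: [0.4854, -0.2983, 0.058]
tool_rot: [0.679, 0.734, 0.0, 0.0]
wrist_force: [0.4, -0.8, -2.6]
gripper_width: 0.0554
grip_force: 29.9
```

>>> servo_tool:
  plan: [0,0,0.008,0,-1,0,0,0,0,-1,0,0,0,0,-1]

```text
time_s: 18.45
tool_pos: [0.4855, -0.2985, 0.058]
tool_rot: [0.679, 0.734, -0.0, 0.0]
wrist_force: [-3.9, 2.3, 10.0]
gripper_width: 0.0557
grip_force: 29.9
```

```bash
sed -i 's/^CELL=.*/CELL=dict(A=(.5190,.2857),B=(.5250,.2458),C=(.5200,.2067),D=(.5193,.1667))/' h.py; cat >> h.py <<'E'
def cyc(c,py,f=None):
    f=F if f is None else f;o=arm.get_obs()['tool_pos'];x,y=CELL[c];g=f[2]
    print('release+to',c);p,a=rows([(*o,None,1)]*3+[(o[0],o[1],.29,None,1),(x,y,.29,YC,1),(x,y,.12,YC,1)])
    print('pick');p,a=rows([(x,y,.12,YC,1)]*2+[(x,y,.055,YC,1)]+[(x,y,.055,YC,1)]*2+[(x,y,.055,YC,-1)]*5,p,a)
    h=cw(0,py,0,f)
    print('carry');p,a=rows([(x,y,.30,YC,-1),(*h[:2],.30,g,-1),(*h[:2],.13,g,-1)]+[(*h[:2],.13,g,-1)]*4,p,a)
E
python3 - <<'E'
from h import *
cyc('C',-.044)
E
```

```text
release+to C
[12] 0, 0, 0, 0, 1, 0, 0, 0, 0, 1, 0, 0, 0, 0, 1, 0, 0, -0.29, 0, 1, 0, 0, -0.29, 0, 1, 0, 0, -0.29, 0, 1, 0, 0, -0.29, 0, 1, 0.278, 0.041, 0, 0.002, 1, 0.279, 0.037, 0, 0.002, 1, 0.279, 0.034, 0, 0.002, 1, 0.28, 0.03, 0, 0.002, 1, 0.28, 0.027, 0, 0.002, 1
[7] 0.28, 0.023, 0, 0.002, 1, 0.281, 0.02, 0, 0.002, 1, 0.281, 0.016, 0, 0.002, 1, 0.281, 0.013, 0, 0.002, 1, 0, 0, 0.283, -0.001, 1, 0, 0, 0.283, -0.001, 1, 0, 0, 0.284, -0.001, 1
pick
[11] 0, 0, 0, 0.001, 1, 0, 0, 0, 0, 1, 0, 0, 0.162, 0, 1, 0, 0, 0.163, 0, 1, 0, 0, 0, 0, 1, 0, 0, 0, 0, 1, 0, 0, 0, 0, -1, 0, 0, 0, 0, -1, 0, 0, 0, 0, -1, 0, 0, 0, 0, -1, 0, 0, 0, 0, -1
carry
[12] 0, 0, -0.245, 0, -1, 0, 0, -0.245, 0, -1, 0, 0, -0.245, 0, -1, 0, 0, -0.245, 0, -1, 0, 0, -0.245, 0, -1, -0.289, -0.017, 0, -0.002, -1, -0.289, -0.021, 0, -0.002, -1, -0.288, -0.024, 0, -0.002, -1, -0.288, -0.028, 0, -0.002, -1, -0.287, -0.031, 0, -0.002, -1, -0.287, -0.035, 0, -0.002, -1, -0.287, -0.038, 0, -0.002, -1
[8] -0.286, -0.042, 0, -0.002, -1, 0, 0, 0.283, 0, -1, 0, 0, 0.283, 0, -1, 0, -0.001, 0.284, 0, -1, 0, 0, 0, 0, -1, 0, 0, 0, 0, -1, 0, 0, 0, 0, -1, 0, 0, 0, 0, -1
```

>>> servo_tool:
  plan: [0,0,0,0,1,0,0,0,0,1,0,0,0,0,1,0,0,-0.29,0,1,0,0,-0.29,0,1,0,0,-0.29,0,1,0,0,-0.29,0,1,0.278,0.041,0,0.002,1,0.279,0.037,0,0.002,1,0.279,0.034,0,0.002,1,0.28,0.03,0,0.002,1,0.28,0.027,0,0.002,1]

```text
time_s: 19.95
tool_pos: [0.5044, -0.016, 0.2885]
tool_rot: [0.702, 0.712, 0.0, 0.0]
wrist_force: [0.4, -1.0, 0.0]
gripper_width: 0.0883
grip_force: 0.0
```

>>> servo_tool:
  plan: [0.28,0.023,0,0.002,1,0.281,0.02,0,0.002,1,0.281,0.016,0,0.002,1,0.281,0.013,0,0.002,1,0,0,0.283,-0.001,1,0,0,0.283,-0.001,1,0,0,0.284,-0.001,1,0,0,0,0.001,1,0,0,0,0,1,0,0,0,0,1]

```text
time_s: 21.2
tool_pos: [0.5221, 0.2072, 0.1217]
tool_rot: [0.715, 0.699, 0.002, 0.001]
wrist_force: [-0.2, -0.1, -0.1]
gripper_width: 0.0882
grip_force: 0.0
```

```bash
python3 - <<'E'
from h import *
t=arm.snapshot('top');print(arm.get_obs()['tool_pos'])
cv2.imwrite('pics/top2.png',t[:,:,::-1])
for k in('top0','top2'):
    h=mask(cv2.imread(f'pics/{k}.png')[:,:,::-1].copy(),'frame',ROI['frame']['top']);print(h.min(0),h.max(0),cv2.minAreaRect(h.astype(np.float32)))
cv2.imwrite('pics/top2c.png',cv2.resize(t[190:290,270:430,::-1],None,fx=3,fy=3))
E
```

```text
[0.52187453 0.20712331 0.1214163 ]
[294. 222.] [399. 268.] ((346.34991455078125, 245.03240966796875), (37.96107864379883, 103.7429428100586), 84.1604995727539)
[294. 222.] [399. 268.] ((346.45050048828125, 245.0049591064453), (37.91091537475586, 102.9863510131836), 84.2894058227539)
```

View pics/top2c.png

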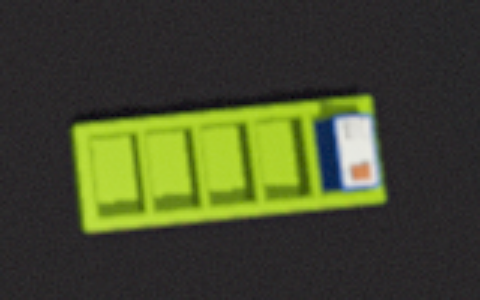

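The first cell is seated at the right end of the frame, and the frame hasn't moved. Now picking cell C.

>>> servo_tool:
  plan: [0,0,0.162,0,1,0,0,0.163,0,1,0,0,0,0,1,0,0,0,0,1,0,0,0,0,-1,0,0,0,0,-1,0,0,0,0,-1,0,0,0,0,-1,0,0,0,0,-1]

```text
time_s: 22.38
tool_pos: [0.5201, 0.2069, 0.0539]
tool_rot: [0.715, 0.699, 0.0, 0.0]
wrist_force: [-1.3, 0.3, 3.9]
gripper_width: 0.0559
grip_force: 29.8
```

>>> servo_tool:
  plan: [0,0,-0.245,0,-1,0,0,-0.245,0,-1,0,0,-0.245,0,-1,0,0,-0.245,0,-1,0,0,-0.245,0,-1,-0.289,-0.017,0,-0.002,-1,-0.289,-0.021,0,-0.002,-1,-0.288,-0.024,0,-0.002,-1]

```text
time_s: 23.38
tool_pos: [0.5048, 0.0324, 0.2977]
tool_rot: [0.701, 0.713, -0.0, -0.0]
wrist_force: [0.8, 0.0, -2.3]
gripper_width: 0.0559
grip_force: 29.9
```

```bash
cat >> h.py <<'E'
def chk():
    t=arm.snapshot('top');h=mask(t,'frame',ROI['frame']['top']);print(h.min(0),h.max(0),arm.get_obs()['tool_pos'].round(4));return t
E
python3 - <<'E'
from h import *
chk()
E
```

```text
[294. 222.] [399. 268.] [0.5046 0.0259 0.2975]
```

>>> servo_tool:
  plan: [-0.288,-0.028,0,-0.002,-1,-0.287,-0.031,0,-0.002,-1,-0.287,-0.035,0,-0.002,-1,-0.287,-0.038,0,-0.002,-1,-0.286,-0.042,0,-0.002,-1,0,0,0.283,0,-1,0,0,0.283,0,-1,0,-0.001,0.284,0,-1,0,0,0,0,-1,0,0,0,0,-1,0,0,0,0,-1,0,0,0,0,-1]

```text
time_s: 24.92
tool_pos: [0.4833, -0.2553, 0.1308]
tool_rot: [0.679, 0.734, 0.0, 0.002]
wrist_force: [-0.0, -0.3, -2.8]
gripper_width: 0.0559
grip_force: 29.9
```

```bash
python3 - <<'E'
from h import *
o=arm.get_obs();h=cw(0,-.044,0,F);rows([(h[0],h[1],.13,F[2],-1)]);m=arm.camera_model('wrist');im=arm.snapshot('wrist')
cv2.imwrite('pics/w6.png',im[60:360,100:420,::-1])
E
```

```text
[1] 0.003, -0.005, 0.004, 0, -1
```

View pics/w6.png

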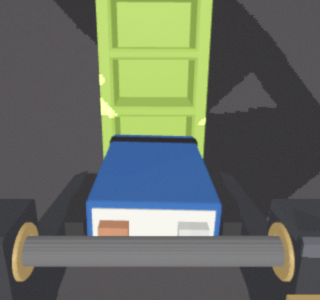

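The held cell sits the same way as the first one did. Lowering it.

>>> servo_tool:
  plan: [0.003,-0.003,0.004,0,-1,0,0,0.1,0,-1,0,0,0.1,0,-1,0,0,0,0,-1,0,0,0.05,0,-1,0,0,0.05,0,-1,0,0,0.063,0,-1,0,0,0,0,-1,0,0,0,0,-1,0,0,0,0,-1]

```text
time_s: 26.22
tool_pos: [0.4813, -0.2538, 0.0549]
tool_rot: [0.679, 0.734, 0.0, -0.0]
wrist_force: [0.8, 0.4, -2.8]
gripper_width: 0.0555
grip_force: 29.9
```

```bash
python3 - <<'E'
from h import *
cyc('B',0)
E
```

```text
release+to B
[12] 0, 0, 0, 0, 1, 0, 0, 0, 0, 1, 0, 0, 0, 0, 1, 0, 0, -0.294, 0, 1, 0, 0, -0.294, 0, 1, 0, 0, -0.294, 0, 1, 0, 0, -0.294, 0, 1, 0.275, 0.046, 0, 0.002, 1, 0.275, 0.042, 0, 0.002, 1, 0.276, 0.039, 0, 0.002, 1, 0.276, 0.035, 0, 0.002, 1, 0.277, 0.032, 0, 0.002, 1
[7] 0.277, 0.028, 0, 0.002, 1, 0.278, 0.025, 0, 0.002, 1, 0.278, 0.021, 0, 0.002, 1, 0.278, 0.018, 0, 0.002, 1, 0, 0, 0.283, -0.001, 1, 0, 0, 0.284, -0.001, 1, 0, 0, 0.283, -0.001, 1
pick
[11] 0, 0, 0, 0.001, 1, 0, 0, 0, 0, 1, 0, 0, 0.163, 0, 1, 0, 0, 0.162, 0, 1, 0, 0, 0, 0, 1, 0, 0, 0, 0, 1, 0, 0, 0, 0, -1, 0, 0, 0, 0, -1, 0, 0, 0, 0, -1, 0, 0, 0, 0, -1, 0, 0, 0, 0, -1
carry
[12] 0, 0, -0.245, 0, -1, 0, 0, -0.245, 0, -1, 0, 0, -0.245, 0, -1, 0, 0, -0.245, 0, -1, 0, 0, -0.245, 0, -1, -0.286, -0.022, 0, -0.002, -1, -0.286, -0.026, 0, -0.002, -1, -0.285, -0.029, 0, -0.002, -1, -0.285, -0.033, 0, -0.002, -1, -0.285, -0.037, 0, -0.002, -1, -0.284, -0.04, 0, -0.002, -1, -0.283, -0.044, 0, -0.002, -1
[8] -0.283, -0.047, 0, -0.002, -1, 0, 0, 0.283, 0, -1, 0, 0, 0.284, 0, -1, 0, 0, 0.283, 0, -1, 0, 0, 0, 0, -1, 0, 0, 0, 0, -1, 0, 0, 0, 0, -1, 0, 0, 0, 0, -1
```

>>> servo_tool:
  plan: [0,0,0,0,-1,0,0,0,0,-1]

```text
time_s: 26.48
tool_pos: [0.4813, -0.2537, 0.0549]
tool_rot: [0.679, 0.734, -0.0, -0.0]
wrist_force: [0.1, -0.3, -3.5]
gripper_width: 0.0558
grip_force: 29.9
```

>>> servo_tool:
  plan: [0,0,0.005,0,-1,0,0,0,0,-1,0,0,0,0,-1]

```text
time_s: 26.85
tool_pos: [0.4814, -0.2538, 0.0549]
tool_rot: [0.679, 0.734, -0.0, -0.0]
wrist_force: [-2.4, 2.1, 4.5]
gripper_width: 0.0558
grip_force: 29.9
```

>>> servo_tool:
  plan: [0,0,0,0,1,0,0,0,0,1,0,0,0,0,1,0,0,-0.294,0,1,0,0,-0.294,0,1,0,0,-0.294,0,1,0,0,-0.294,0,1,0.275,0.046,0,0.002,1,0.275,0.042,0,0.002,1,0.276,0.039,0,0.002,1,0.276,0.035,0,0.002,1,0.277,0.032,0,0.002,1]

```text
time_s: 28.35
tool_pos: [0.5058, 0.0253, 0.2895]
tool_rot: [0.702, 0.712, 0.0, 0.0]
wrist_force: [-0.3, -0.2, 1.0]
gripper_width: 0.088
grip_force: 0.0
```

>>> servo_tool:
  plan: [0.277,0.028,0,0.002,1,0.278,0.025,0,0.002,1,0.278,0.021,0,0.002,1,0.278,0.018,0,0.002,1,0,0,0.283,-0.001,1,0,0,0.284,-0.001,1,0,0,0.283,-0.001,1,0,0,0,0.001,1,0,0,0,0,1,0,0,0,0,1]

```text
time_s: 29.6
tool_pos: [0.5274, 0.2462, 0.1226]
tool_rot: [0.715, 0.699, 0.002, 0.001]
wrist_force: [-0.1, 0.2, 0.2]
gripper_width: 0.088
grip_force: 0.0
```

>>> servo_tool:
  plan: [0,0,0.162,0,1,0,0,0.163,0,1,0,0,0,0,1,0,0,0,0,1,0,0,0,0,-1,0,0,0,0,-1,0,0,0,0,-1,0,0,0,0,-1,0,0,0,0,-1]

```text
time_s: 30.72
tool_pos: [0.5253, 0.2458, 0.0547]
tool_rot: [0.715, 0.699, 0.0, 0.0]
wrist_force: [-1.0, -0.7, 2.9]
gripper_width: 0.0557
grip_force: 29.9
```

>>> servo_tool:
  plan: [0,0,-0.245,0,-1,0,0,-0.245,0,-1,0,0,-0.245,0,-1,0,0,-0.245,0,-1,0,0,-0.245,0,-1,-0.286,-0.022,0,-0.002,-1,-0.286,-0.026,0,-0.002,-1,-0.285,-0.029,0,-0.002,-1]

```text
time_s: 31.72
tool_pos: [0.5071, 0.0731, 0.2985]
tool_rot: [0.701, 0.713, -0.0, -0.0]
wrist_force: [1.3, 0.7, -2.7]
gripper_width: 0.0558
grip_force: 29.9
```

```bash
python3 - <<'E'
from h import *
chk()
E
```

```text
[294. 222.] [399. 268.] [0.5069 0.0668 0.2984]
```

>>> servo_tool:
  plan: [-0.285,-0.033,0,-0.002,-1,-0.285,-0.037,0,-0.002,-1,-0.284,-0.04,0,-0.002,-1,-0.283,-0.044,0,-0.002,-1,-0.283,-0.047,0,-0.002,-1,0,0,0.283,0,-1,0,0,0.284,0,-1,0,0,0.283,0,-1,0,0,0,0,-1,0,0,0,0,-1,0,0,0,0,-1,0,0,0,0,-1]

```text
time_s: 33.28
tool_pos: [0.4803, -0.2117, 0.1315]
tool_rot: [0.679, 0.734, 0.0, 0.002]
wrist_force: [0.1, 0.3, -2.4]
gripper_width: 0.056
grip_force: 29.9
```

```bash
python3 - <<'E'
from h import *
h=cw(0,0,0,F);rows([(h[0],h[1],.13,F[2],-1)]);chk();cv2.imwrite('pics/w7.png',arm.snapshot('wrist')[60:360,100:420,::-1])
E
```

```text
[1] 0.005, -0.006, 0.007, 0, -1
[294. 227.] [347. 268.] [ 0.48   -0.2115  0.1311]
```

>>> servo_tool:
  plan: [0.003,-0.003,0.004,0,-1,0,0,0.1,0,-1,0,0,0.1,0,-1,0,0,0,0,-1,0,0,0.05,0,-1,0,0,0.05,0,-1,0,0,0.06,0,-1,0,0,0,0,-1,0,0,0,0,-1,0,0,0,0,-1]

```text
time_s: 34.62
tool_pos: [0.4783, -0.2102, 0.0563]
tool_rot: [0.679, 0.734, -0.0, -0.0]
wrist_force: [0.1, -0.6, -2.3]
gripper_width: 0.0557
grip_force: 30.0
```

>>> servo_tool:
  plan: [0,0,0.006,0,-1,0,0,0,0,-1,0,0,0,0,-1]

```text
time_s: 35.0
tool_pos: [0.4785, -0.2104, 0.0559]
tool_rot: [0.679, 0.734, -0.0, 0.0]
wrist_force: [-2.1, 1.9, 5.7]
gripper_width: 0.0561
grip_force: 30.0
```

Contact. Releasing and fetching A.

```bash
python3 - <<'E'
from h import *
cyc('A',.044)
E
```

```text
release+to A
[12] 0, 0, 0, 0, 1, 0, 0, 0, 0, 1, 0, 0, 0, 0, 1, 0, 0, -0.293, 0, 1, 0, 0, -0.292, 0, 1, 0, 0, -0.293, 0, 1, 0, 0, -0.292, 0, 1, 0.273, 0.044, 0, 0.002, 1, 0.274, 0.04, 0, 0.002, 1, 0.274, 0.037, 0, 0.002, 1, 0.274, 0.033, 0, 0.002, 1, 0.275, 0.03, 0, 0.002, 1
[7] 0.275, 0.027, 0, 0.002, 1, 0.276, 0.023, 0, 0.002, 1, 0.276, 0.02, 0, 0.002, 1, 0.276, 0.016, 0, 0.002, 1, 0, 0, 0.283, -0.001, 1, 0, 0, 0.283, -0.001, 1, 0, 0, 0.284, -0.001, 1
pick
[11] 0, 0, 0, 0.001, 1, 0, 0, 0, 0, 1, 0, 0, 0.162, 0, 1, 0, 0, 0.163, 0, 1, 0, 0, 0, 0, 1, 0, 0, 0, 0, 1, 0, 0, 0, 0, -1, 0, 0, 0, 0, -1, 0, 0, 0, 0, -1, 0, 0, 0, 0, -1, 0, 0, 0, 0, -1
carry
[12] 0, 0, -0.245, 0, -1, 0, 0, -0.245, 0, -1, 0, 0, -0.245, 0, -1, 0, 0, -0.245, 0, -1, 0, 0, -0.245, 0, -1, -0.283, -0.021, 0, -0.002, -1, -0.283, -0.024, 0, -0.002, -1, -0.283, -0.028, 0, -0.002, -1, -0.283, -0.031, 0, -0.002, -1, -0.282, -0.035, 0, -0.002, -1, -0.282, -0.038, 0, -0.002, -1, -0.281, -0.042, 0, -0.002, -1
[8] -0.28, -0.045, 0, -0.002, -1, 0, 0, 0.283, 0, -1, 0, 0, 0.283, 0, -1, 0, 0, 0.284, 0, -1, 0, 0, 0, 0, -1, 0, 0, 0, 0, -1, 0, 0, 0, 0, -1, 0, 0, 0, 0, -1
```

>>> servo_tool:
  plan: [0,0,0,0,1,0,0,0,0,1,0,0,0,0,1,0,0,-0.293,0,1,0,0,-0.292,0,1,0,0,-0.293,0,1,0,0,-0.292,0,1,0.273,0.044,0,0.002,1,0.274,0.04,0,0.002,1,0.274,0.037,0,0.002,1,0.274,0.033,0,0.002,1,0.275,0.03,0,0.002,1]

```text
time_s: 36.5
tool_pos: [0.5008, 0.067, 0.2894]
tool_rot: [0.702, 0.712, 0.0, 0.0]
wrist_force: [0.1, -0.5, 0.3]
gripper_width: 0.088
grip_force: 0.0
```

>>> servo_tool:
  plan: [0.275,0.027,0,0.002,1,0.276,0.023,0,0.002,1,0.276,0.02,0,0.002,1,0.276,0.016,0,0.002,1,0,0,0,0,1,0,0,0.283,-0.001,1,0,0,0.283,-0.001,1,0,0,0.284,-0.001,1,0,0,0,0.001,1,0,0,0,0,1,0,0,0,0,1]

```text
time_s: 37.88
tool_pos: [0.5212, 0.2862, 0.1227]
tool_rot: [0.715, 0.699, 0.002, 0.001]
wrist_force: [-0.0, 0.2, 0.9]
gripper_width: 0.0881
grip_force: 0.0
```

>>> servo_tool:
  plan: [0,0,0.162,0,1,0,0,0.163,0,1,0,0,0,0,1,0,0,0,0,1,0,0,0,0,-1,0,0,0,0,-1,0,0,0,0,-1,0,0,0,0,-1,0,0,0,0,-1]

```text
time_s: 39.0
tool_pos: [0.5192, 0.2858, 0.0547]
tool_rot: [0.715, 0.699, 0.0, 0.0]
wrist_force: [-0.6, -0.6, 4.1]
gripper_width: 0.0558
grip_force: 30.0
```

>>> servo_tool:
  plan: [0,0,-0.245,0,-1,0,0,-0.245,0,-1,0,0,-0.245,0,-1,0,0,-0.245,0,-1,0,0,-0.245,0,-1,-0.283,-0.021,0,-0.002,-1,-0.283,-0.024,0,-0.002,-1,-0.283,-0.028,0,-0.002,-1]

```text
time_s: 40.0
tool_pos: [0.5016, 0.1147, 0.2983]
tool_rot: [0.701, 0.713, -0.001, -0.0]
wrist_force: [0.2, -0.3, -3.9]
gripper_width: 0.0555
grip_force: 30.0
```

```bash
python3 - <<'E'
from h import *
cv2.imwrite('pics/top3.png',chk()[:,:,::-1])
E
```

```text
[294. 222.] [399. 268.] [0.5014 0.1086 0.2981]
```

>>> servo_tool:
  plan: [-0.283,-0.031,0,-0.002,-1,-0.282,-0.035,0,-0.002,-1,-0.282,-0.038,0,-0.002,-1,-0.281,-0.042,0,-0.002,-1,-0.28,-0.045,0,-0.002,-1,0,0,0.283,0,-1,0,0,0.283,0,-1,0,0,0.284,0,-1,0,0,0,0,-1,0,0,0,0,-1,0,0,0,0,-1,0,0,0,0,-1]

```text
time_s: 41.55
tool_pos: [0.4769, -0.1675, 0.1314]
tool_rot: [0.679, 0.734, 0.0, 0.002]
wrist_force: [-0.1, -0.9, -3.9]
gripper_width: 0.0558
grip_force: 30.0
```

```bash
python3 - <<'E'
from h import *
h=cw(0,.044,0,F);rows([(h[0],h[1],.13,F[2],-1)])
a=cv2.imread('pics/w6.png');b=cv2.imread('pics/w7.png');c=arm.snapshot('wrist')[60:360,100:420,::-1]
for i in(a,b,c):  # foot row of held cell, top edge row, at mid column
    col=i[:,150].astype(int);d=(col[:,0]-col[:,2]>40);print(np.nonzero(d)[0][[0,-1]])
E
```

```text
[1] 0.003, -0.006, 0.007, 0, -1
[136 208]
[135 285]
[136 299]
```

The held cell matches the earlier ones. Lowering it.

>>> servo_tool:
  plan: [0.003,-0.003,0.004,0,-1,0,0,0.1,0,-1,0,0,0.1,0,-1,0,0,0,0,-1,0,0,0.05,0,-1,0,0,0.05,0,-1,0,0,0.06,0,-1,0,0,0,0,-1,0,0,0,0,-1,0,0,0,0,-1]

```text
time_s: 42.85
tool_pos: [0.4748, -0.1661, 0.0563]
tool_rot: [0.679, 0.734, -0.0, -0.0]
wrist_force: [0.1, -0.9, -3.6]
gripper_width: 0.056
grip_force: 30.0
```

>>> servo_tool:
  plan: [0,0,0.006,0,-1,0,0,0,0,-1,0,0,0,0,-1]

```text
time_s: 43.22
tool_pos: [0.475, -0.1663, 0.0559]
tool_rot: [0.679, 0.734, -0.0, -0.0]
wrist_force: [-3.2, 1.3, 6.2]
gripper_width: 0.056
grip_force: 30.0
```

```bash
python3 - <<'E'
from h import *
o=arm.get_obs()['tool_pos'];t=tab(-1,2.13);print(t)
p,y=rows([(*o,None,1)]*3+[(o[0],o[1],.29,None,1),(t[0],t[1],.29,YC,1)]+[(t[0],t[1],.29,YC,1)]*2+[(*t,YC,1)]+[(*t,YC,1)]*2)
print('grip+arc');p,y=rows([(*t,YC,-1)]*6+arc(-1,2.13,0,14,-1)+[(*tab(-1,-.02),YC,-1)]*3,p,y)
q=tab(1,2.08);t=p
print('next',q);p,y=rows([(*t,YC,1)]*3+[(t[0],t[1],.29,YC,1),(q[0],q[1],.29,YC,1)]+[(q[0],q[1],.29,YC,1)]*2+[(*q,YC,1)]+[(*q,YC,1)]*2,p,y)
print('grip+arc');p,y=rows([(*q,YC,-1)]*6+arc(1,2.08,0,14,-1)+[(*tab(1,-.02),YC,-1)]*3,p,y)
E
```

```text
(np.float64(0.5181848553277265), np.float64(0.009288941552127145), np.float64(0.15286113926696104))
[12] 0, 0, 0, 0, 1, 0, 0, 0, 0, 1, 0, 0, 0, 0, 1, 0, 0, -0.293, 0, 1, 0, 0, -0.292, 0, 1, 0, 0, -0.293, 0, 1, 0, 0, -0.292, 0, 1, 0.215, 0.071, 0, 0.004, 1, 0.216, 0.065, 0, 0.004, 1, 0.218, 0.06, 0, 0.004, 1, 0.219, 0.055, 0, 0.004, 1, 0, 0, 0, 0, 1
[6] 0, 0, 0, 0, 1, 0, 0, 0.228, 0, 1, 0, 0, 0.229, 0, 1, 0, 0, 0.228, 0, 1, 0, 0, 0, 0, 1, 0, 0, 0, 0, 1
grip+arc
[12] 0, 0, 0, 0, -1, 0, 0, 0, 0, -1, 0, 0, 0, 0, -1, 0, 0, 0, 0, -1, 0, 0, 0, 0, -1, 0, 0, 0, 0, -1, 0.054, 0, -0.057, 0, -1, 0.063, 0, -0.047, 0, -1, 0.068, 0, -0.038, 0, -1, 0.074, -0.001, -0.027, 0, -1, 0.077, 0, -0.016, 0, -1, 0.079, 0, -0.004, 0, -1
[11] 0.078, 0, 0.008, 0, -1, 0.076, 0, 0.02, 0, -1, 0.072, 0, 0.032, 0, -1, 0.067, 0, 0.042, 0, -1, 0.059, 0, 0.051, 0, -1, 0.051, 0, 0.06, 0, -1, 0.041, 0, 0.067, 0, -1, 0.031, 0, 0.072, 0, -1, 0.003, 0, 0.01, 0, -1, 0, 0, 0, 0, -1, 0, 0, 0, 0, -1
next (np.float64(0.5267415402285124), np.float64(0.4017352426925337), np.float64(0.15677544409860764))
[12] 0, 0, 0, 0, 1, 0, 0, 0, 0, 1, 0, 0, 0, 0, 1, 0, 0, -0.286, 0, 1, 0, 0, -0.286, 0, 1, 0, 0, -0.286, 0, 1, 0.267, 0, 0, 0, 1, 0.268, -0.001, 0, 0, 1, 0.267, 0, 0, 0, 1, 0.268, -0.001, 0, 0, 1, 0, 0, 0, 0, 1, 0, 0, 0, 0, 1
[5] 0, 0, 0.222, 0, 1, 0, 0, 0.222, 0, 1, 0, 0, 0.222, 0, 1, 0, 0, 0, 0, 1, 0, 0, 0, 0, 1
grip+arc
[12] 0, 0, 0, 0, -1, 0, 0, 0, 0, -1, 0, 0, 0, 0, -1, 0, 0, 0, 0, -1, 0, 0, 0, 0, -1, 0, 0, 0, 0, -1, -0.056, 0.001, -0.053, 0, -1, -0.063, 0, -0.044, 0, -1, -0.068, 0, -0.034, 0, -1, -0.073, 0, -0.024, 0, -1, -0.076, 0, -0.013, 0, -1, -0.077, 0, -0.001, 0, -1
[11] -0.076, 0, 0.01, 0, -1, -0.074, 0, 0.021, 0, -1, -0.069, 0, 0.032, 0, -1, -0.065, 0, 0.042, 0, -1, -0.057, 0, 0.051, 0, -1, -0.049, 0, 0.059, 0, -1, -0.04, 0, 0.065, 0, -1, -0.03, 0, 0.071, 0, -1, -0.003, 0, 0.01, 0, -1, 0, 0, 0, 0, -1, 0, 0, 0, 0, -1
```

>>> servo_tool:
  plan: [0,0,0,0,1,0,0,0,0,1,0,0,0,0,1,0,0,-0.293,0,1,0,0,-0.292,0,1,0,0,-0.293,0,1,0,0,-0.292,0,1,0.215,0.071,0,0.004,1,0.216,0.065,0,0.004,1,0.218,0.06,0,0.004,1,0.219,0.055,0,0.004,1,0,0,0,0,1]
  grip_force: 20

```text
time_s: 44.72
tool_pos: [0.5184, 0.0118, 0.2892]
tool_rot: [0.714, 0.7, 0.0, -0.0]
wrist_force: [1.1, 0.6, -0.5]
gripper_width: 0.0878
grip_force: 0.0
```

>>> servo_tool:
  plan: [0,0,0,0,1,0,0,0,0,1]

```text
time_s: 44.98
tool_pos: [0.5181, 0.0081, 0.2892]
tool_rot: [0.716, 0.698, -0.0, 0.0]
wrist_force: [-0.3, 0.1, 0.2]
gripper_width: 0.0882
grip_force: 0.0
```

```bash
python3 - <<'E'
from h import *
t=chk();w=arm.snapshot('wrist')
cv2.imwrite('pics/top4.png',np.hstack([t[170:290,100:410],np.zeros((120,2,3),np.uint8)])[:,:,::-1]);a=cv2.resize(t[170:290,100:410],None,fx=1.5,fy=1.5);b=w[:,100:412]
h=max(len(a),len(b));cv2.imwrite('pics/c4.png',np.hstack([np.pad(v,((0,h-len(v)),(0,0),(0,0))) for v in(a,b)])[:,:,::-1])
E
```

```text
[296. 222.] [399. 268.] [0.5181 0.0081 0.2893]
```

View pics/c4.png

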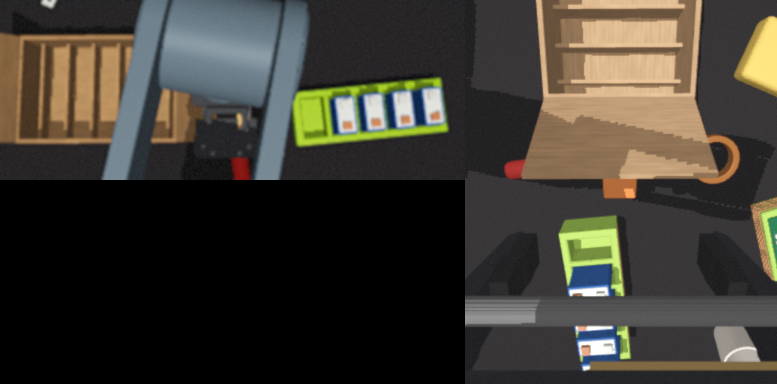

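All four cells are seated and the carton is empty. Tab b shows just past the flap edge, centred between the fingers, so I'll close flap b.

>>> servo_tool:
  plan: [0,0,0.228,0,1,0,0,0.229,0,1,0,0,0.228,0,1,0,0,0,0,1,0,0,0,0,1,0,0,0,0,-1,0,0,0,0,-1,0,0,0,0,-1,0,0,0,0,-1,0,0,0,0,-1,0,0,0,0,-1,0,0,0,0,-1]

```text
time_s: 46.58
tool_pos: [0.5194, 0.0094, 0.1526]
tool_rot: [0.715, 0.699, 0.001, 0.001]
wrist_force: [5.5, 1.1, -2.1]
gripper_width: 0.0298
grip_force: 20.0
```

>>> servo_tool:
  plan: [0.054,0,-0.057,0,-1,0.063,0,-0.047,0,-1,0.068,0,-0.038,0,-1,0.074,-0.001,-0.027,0,-1,0.077,0,-0.016,0,-1,0.079,0,-0.004,0,-1,0.078,0,0.008,0,-1,0.076,0,0.02,0,-1,0.072,0,0.032,0,-1,0.067,0,0.042,0,-1,0.059,0,0.051,0,-1]

```text
time_s: 47.95
tool_pos: [0.5225, 0.1619, 0.1594]
tool_rot: [0.715, 0.699, -0.0, 0.002]
wrist_force: [7.6, -9.4, -4.4]
gripper_width: 0.0294
grip_force: 20.0
```

>>> servo_tool:
  plan: [0.051,0,0.06,0,-1,0.041,0,0.067,0,-1,0.031,0,0.072,0,-1,0,0,0,0,-1,0,0,0,0,-1,0,0,0,0,-1]

```text
time_s: 48.7
tool_pos: [0.5231, 0.1864, 0.1198]
tool_rot: [0.715, 0.699, 0.0, 0.001]
wrist_force: [6.4, -5.7, -3.9]
gripper_width: 0.0298
grip_force: 20.0
```

>>> servo_tool:
  plan: [0.003,0,0.01,0,-1,0,0,0.01,0,-1,0,0,0,0,-1,0,0,0,0,-1]

```text
time_s: 49.2
tool_pos: [0.5233, 0.1867, 0.1187]
tool_rot: [0.715, 0.699, -0.0, 0.002]
wrist_force: [-4.9, -9.9, 19.4]
gripper_width: 0.0294
grip_force: 20.0
```

Flap b has bottomed out, so it's shut. Now flap a.

>>> servo_tool:
  plan: [0,0,0,0,1,0,0,0,0,1,0,0,0,0,1,0,0,-0.286,0,1,0,0,-0.286,0,1,0,0,-0.296,0,1,0.267,0,0,0,1,0.268,-0.001,0,0,1,0.267,0,0,0,1,0.268,-0.001,0,0,1,0,0,0,0,1,0,0,0,0,1]

```text
time_s: 50.7
tool_pos: [0.5263, 0.4016, 0.2885]
tool_rot: [0.715, 0.699, -0.001, -0.0]
wrist_force: [0.4, 0.2, -0.5]
gripper_width: 0.0882
grip_force: 0.0
```

>>> servo_tool:
  plan: [0,0,0,0,1,0,0,0,0,1]

```text
time_s: 50.95
tool_pos: [0.5271, 0.4006, 0.2897]
tool_rot: [0.716, 0.698, 0.0, 0.0]
wrist_force: [-0.9, 0.1, -0.0]
gripper_width: 0.0885
grip_force: 0.0
```

```bash
python3 - <<'E'
from h import *
chk();rows([(*tab(1,2.08),YC,1)],step=.05)
E
```

```text
[294. 222.] [399. 268.] [0.5271 0.4008 0.2897]
[3] 0.002, -0.001, 0.222, 0, 1, 0.001, 0, 0.221, 0, 1, 0.002, -0.001, 0.222, 0, 1
```

>>> servo_tool:
  plan: [0.002,-0.001,0.222,0,1,0.001,0,0.221,0,1,0.002,-0.001,0.222,0,1,0,0,0,0,1,0,0,0,0,1,0,0,0,0,-1,0,0,0,0,-1,0,0,0,0,-1,0,0,0,0,-1,0,0,0,0,-1,0,0,0,0,-1,0,0,0,0,-1]

```text
time_s: 52.5
tool_pos: [0.5276, 0.4026, 0.1565]
tool_rot: [0.715, 0.699, 0.001, 0.001]
wrist_force: [5.5, -1.4, -0.8]
gripper_width: 0.0299
grip_force: 20.0
```

>>> servo_tool:
  plan: [-0.056,0.001,-0.053,0,-1,-0.063,0,-0.044,0,-1,-0.068,0,-0.034,0,-1,-0.073,0,-0.024,0,-1,-0.076,0,-0.013,0,-1,-0.077,0,-0.001,0,-1,-0.076,0,0.01,0,-1,-0.074,0,0.021,0,-1,-0.069,0,0.032,0,-1,-0.065,0,0.042,0,-1,-0.057,0,0.051,0,-1]

```text
time_s: 53.88
tool_pos: [0.5244, 0.2522, 0.1592]
tool_rot: [0.715, 0.699, 0.002, 0.0]
wrist_force: [8.3, 7.0, -4.2]
gripper_width: 0.0294
grip_force: 20.0
```

>>> servo_tool:
  plan: [-0.049,0,0.059,0,-1,-0.04,0,0.065,0,-1,-0.03,0,0.071,0,-1,0,0,0,0,-1,0,0,0,0,-1,0,0,0,0,-1]

```text
time_s: 54.62
tool_pos: [0.5239, 0.2288, 0.1203]
tool_rot: [0.715, 0.699, 0.002, 0.001]
wrist_force: [8.3, 4.8, -3.5]
gripper_width: 0.03
grip_force: 20.0
```

>>> servo_tool:
  plan: [-0.003,0,0.01,0,-1,0,0,0.005,0,-1,0,0,0,0,-1,0,0,0,0,-1]

```text
time_s: 55.12
tool_pos: [0.524, 0.2284, 0.1185]
tool_rot: [0.715, 0.699, 0.002, 0.001]
wrist_force: [4.0, 4.2, 4.3]
gripper_width: 0.0302
grip_force: 20.0
```

>>> servo_tool:
  plan: [0,0,0.006,0,-1,0,0,0,0,-1,0,0,0,0,-1]

```text
time_s: 55.5
tool_pos: [0.5241, 0.2284, 0.1183]
tool_rot: [0.715, 0.699, 0.002, 0.001]
wrist_force: [1.6, 3.9, 12.5]
gripper_width: 0.0295
grip_force: 20.0
```

>>> servo_tool:
  plan: [0,0,0,0,1,0,0,0,0,1,0,0,0,0,1,0,0,-0.28,0,1,0,0,-0.28,0,1,0,0,-0.28,0,1,0,0,-0.28,0,1,-0.15,0,0,0,1,-0.15,0,0,0,1,0,0,0,0,1,0,0,0,0,1,0,0,0,0,1]

```text
time_s: 57.0
tool_pos: [0.521, 0.1684, 0.3394]
tool_rot: [0.715, 0.699, -0.0, -0.0]
wrist_force: [0.8, 0.1, 0.3]
gripper_width: 0.0885
grip_force: 0.0
```

```bash
python3 - <<'E'
from h import *
t=chk();w=arm.snapshot('wrist');s=arm.snapshot('scene')
b=w[60:360,120:400];a=cv2.resize(s[140:290,160:400],None,fx=2,fy=2)
cv2.imwrite('pics/c5.png',np.hstack([a,b])[:,:,::-1])
E
```

```text
[294. 222.] [399. 268.] [0.521  0.1684 0.3394]
```

View pics/c5.png

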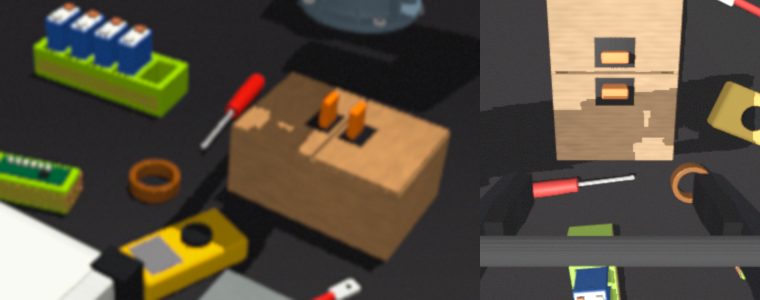

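Both flaps lie flat, and all four cells stand seated and level in the frame. The other objects are where they started, and the arm is clear. Handing in.

```bash
python3 -c "
from rig import arm
print(arm.hand_in())"
```

```text
the job is handed in; nothing more can be done
None
```

The job is done and handed in at about 57 s: I folded both flaps back past upright, stood all four cells found in the carton in their own frame pockets, and shut both flaps again on the empty carton.

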